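# Turn the shaker carousel to the buyer's choice and hold it

## Robot

A 6-joint arm with a two-finger parallel gripper is mounted at the origin on the work surface. World frame = base frame: x ahead of the robot, y to its left, z up, the work surface at z = 0. Lengths are in m, angles in degrees, forces in N, time in s.
With the tool pointing down it reaches from about 0.375 to 0.9 m from the base axis. Payload 3.1 kg.
Tool frame: the origin (TCP) lies on the centre line of the jaws, within the pads' length; the fingertips stand 25 mm ahead of it and the grasp point (between the pads) lies 6 mm ahead of it; z points along the fingers, y is the line along which they close (so a half turn about z gives the same grasp; the last joint's range is limited). The gripper opens to 87 mm and grips with 3 to 60 N. Pads are 19 mm wide; open, the fingers measure 117 mm over their backs; the gripper's body (75 mm by 190 mm) begins 51 mm behind the grasp point.
Start: joints at [-74.685, 30.224, 82.088, -0, 67.689, -10.227], TCP at [0.27, -0.564, 0.248] pointing down, gripper open.
Joint ranges: [-176.69, 176.69], [-43.24, 126.21], [12.49, 139.97], [-82, 262], [0, 151.66], [-163.58, 163.58]. Speed limits (degrees/s): [159.86, 159.86, 180, 180, 180, 180].

## Interface

Orientations are given as a 3x3 rotation matrix whose columns are the frame's x, y, z axes.
In Python, from rig import * gives the robot as it stands.
- The arm moves only by the tool step_arm, never from a script. Its argument "steps" is a list of rows, each a list of 7 numbers: the shift along the tool's x, y, z normalised to -1 to 1, where 1 is 0.3 m, then the turn, a rotation vector about the tool's x, y, z normalised to -1 to 1, where 1 is 45 degrees, then the gripper's target within -1 to 1 (shut at 1, half-way at 0, fully open at -1). A call has 1 to 8 rows; each row is the pose to reach, as a shift and turn from the pose commanded when the call began, along the tool's axes at that moment; what a row does not reach only later rows make up. A row lasts 1/12 s, in which the tool goes at most 41.7 mm and 7.16 degrees, less where a joint would pass 70% of its speed; a pose out of reach is approached as far as the arm can. A call with a number of a shift or a turn outside -1 to 1 is refused whole. A call with a gripper value outside its range is refused whole. The fingers move at their own pace and stop on an object; the grip force is fixed at half the most. Time passes only in rows, so rows that repeat a pose let the fingers close. It gives the time, the measured TCP pose, the force, the opening and the grip force at its end, in the units of the state.
- read_state(): the state, without advancing time (a new reading comes with each control period).
- capture(name): name is "scene" or "side" or "wrist"; returns a dict with "image" (400x640x3 uint8, red, green, blue), "vertical_fov" (degrees; the focal length in pixels is half the picture's height over the tangent of half this angle, whatever the lens; pixels are square), "cx", "cy" (the principal point, pixels), "k1" (the pictures are not rectified: a ray, as slopes to the right and down, at radius r is drawn at 1 + k1 r^2 times it, then the intrinsics apply), "world_from_camera" (4x4, takes a point from camera to world coordinates); the wrist camera has in their place "T_tool_cam" (4x4, takes a point from camera to tool coordinates, whose origin is the TCP and whose axes are the flange's). Camera axes: x right, y down, z forward; pixel columns grow to the right and rows downward; lengths in m; the calibration is good to about 2 mm. A picture is of the moment at which its call begins: read the wrist's pose just before it. There is no depth.
- hand_in(): hands the job in; it is judged then, once.
The state is a dict: "time_s": time; "joint_positions": joint angles; "qvel": joint speeds; "tau": joint torques, N m; "position": TCP position; "tcp_rot": TCP orientation; "force": force on the tool from outside, world axes, zero at the start; "moment": the same for the moment, N m; "opening": opening from 0.0 (shut) to 1.0 (fully open); "grasp_force": force on a finger pad.
Only numpy, scipy, OpenCV 4.12 (cv2) and the standard library are available. Lean on these libraries where they do the work, as an engineer would, in place of code of your own. Each camera call takes 0.05 s, during which the arm holds its last target. There are 200 camera calls.

## Task

A buyer at the yard sale has picked a loose shaker and stood it on the round coaster. Turn the carousel until the mounted shaker of that same shape stands squarely at the front, over the pointed tongue of the base, and keep the turntable still there. Finish while firmly gripping the turntable or one of its shakers, without letting go, and leave everything else on the table undisturbed.

Things in the scene. Friction and masses are not known exactly. Their poses are not given: they have to be found in the camera images.
- carousel_base: fixed round foot of the shaker carousel, dark wood, 170 mm across, 18 mm high; origin on the turning axis, on the table top. Its +x axis points to the FRONT: there a pointed flat tongue, 30 mm wide, 12 mm high, sticks out to 180 mm from the axis, with a 14 mm brass bead near its tip, roughly towards the far side of the table (the buyers), away from the robot
- front (a point): fixed point straight above the tongue, 95 mm from the turning axis, 114 mm above the table: a mounted shaker faces front when its axis is here
- turntable: wooden disc, 260 mm across, top 34 mm above the table, brass finial 24 mm tall in the middle; origin on the axis, 22 mm above the table. Turns either way without a stop; friction about 0.06 N m, stays where left; about 0.9 kg. Three shakers are fixed on it, 95 mm from the axis, 120 degrees apart (anticlockwise from above: round, square, pear), 100 mm tall, white ceramic, steel caps
- mounted_round (a point): point on the axis of the round shaker fixed on the turntable, 80 mm above that shaker's foot and 114 mm above the table: a good height to grip it, 20 mm below its top. Shape: plain round cylinder, 44 mm diameter, straight-sided from 0 to 88 mm, low domed steel cap
- mounted_square (a point): point on the axis of the square shaker fixed on the turntable, 80 mm above that shaker's foot and 114 mm above the table: a good height to grip it, 20 mm below its top. Shape: square block, 42 x 42 mm in plan from 0 to 88 mm, with a smaller 34 mm square steel cap; two flat sides face the turning axis and straight away from it
- mounted_pear (a point): point on the axis of the pear shaker fixed on the turntable, 80 mm above that shaker's foot and 114 mm above the table: a good height to grip it, 20 mm below its top. Shape: pear shape: round belly 60 mm in diameter up to 24 mm, narrowing to a 26 mm neck at 52-60 mm, then a straight round head 38 mm in diameter from 66 to 92 mm, small domed steel cap
- loose_round: loose shaker, twin of the mounted round one (same size and shape: plain round cylinder, 44 mm diameter, straight-sided from 0 to 88 mm, low domed steel cap), 100 mm tall, 160 g; origin at the centre of its foot. Stands on the coaster or on the long board; not to be disturbed
- loose_square: loose shaker, twin of the mounted square one (same size and shape: square block, 42 x 42 mm in plan from 0 to 88 mm, with a smaller 34 mm square steel cap), 100 mm tall, 160 g; origin at the centre of its foot. Stands on the coaster or on the long board; not to be disturbed
- loose_pear: loose shaker, twin of the mounted pear one (same size and shape: pear shape: round belly 60 mm in diameter up to 24 mm, narrowing to a 26 mm neck at 52-60 mm, then a straight round head 38 mm in diameter from 66 to 92 mm, small domed steel cap), 100 mm tall, 160 g; origin at the centre of its foot. Stands on the coaster or on the long board; not to be disturbed
- coaster: fixed round wooden coaster, 110 mm across, 8 mm thick, to the robot's left of the carousel; exactly one loose shaker stands at its centre: the buyer's choice; origin at the centre of its underside
- board: fixed rectangular wooden board, 200 x 100 mm, 8 mm thick, to the robot's right of the carousel; the two loose shakers that were not chosen stand on it; origin at the centre of its underside
- goblet: bystander: loose glass goblet, 150 mm tall, 70 mm across; origin at the centre of its foot
- mug: bystander: loose blue mug, 95 mm tall, 84 mm across, with a handle; origin at the centre of its foot
- candy_jar: bystander: loose glass storage jar with a glass lid, 158 mm tall, 120 mm across; origin at the centre of its foot
- bowl: bystander: loose blue bowl, 60 mm tall, 150 mm across; origin at the centre of its foot
- canister: bystander: loose clear tall canister, 150 mm tall, 76 mm across; origin at the centre of its foot
There are look-alikes about, which are no part of the job. Leave any blue or orange look-alike of the coaster alone.

How it is judged:
By the outcome, as a careful person would: the job done as asked, in the order asked, and still so for the second after the job is handed in, while the arm keeps its last pose, push and grip.
It also fails if it takes over 42 s, if anything falls off the work surface, if the arm or the gripper's body presses on something with over 40 N, if the wrist force passes 120 N, or if a joint passes its speed limit or range.

## Working session

There is one attempt and no reset: what is moved stays moved. The work goes in short steps, Python scripts to look and compute and a tool call to move; the robot and the scene stay as the last step left them, time stands still between calls to the robot, and variables do not carry over. Pictures are saved under pics/ and viewed, at most 10 in all, crops included, and the job is handed in when it is done.

Besides the shell and the picture viewer there is one more tool, called after ">>>" as name(argument=value, ...), one argument or row to a line, values as JSON. step_arm: Moves the arm, as the interface text tells. Scaled input: -1 to 1 covers 0.3 m each way for a shift and 45 degrees each way for a turn. Its arguments: {"type":"object","properties":{"steps":{"type":"array"}},"required":["steps"]}

```bash
mkdir -p pics
cat > h.py <<'E'
from rig import *
import numpy as np, cv2
def cam(c, st=None):
    f=200/np.tan(np.radians(c["vertical_fov"]/2))
    if "world_from_camera" in c: T=np.array(c["world_from_camera"])
    else:
        W=np.eye(4); W[:3,:3]=np.array(st["tcp_rot"]); W[:3,3]=st["position"]; T=W@np.array(c["T_tool_cam"])
    return f,T
def ray(c,uv,z,st=None):
    f,T=cam(c,st); d=np.array([uv[0]-c["cx"],uv[1]-c["cy"]])/f; p=d.copy()
    for _ in range(20): p=d/(1+c["k1"]*(p@p))
    r=T[:3,:3]@np.array([p[0],p[1],1]); o=T[:3,3]
    return o+r*(z-o[2])/r[2]
def proj(c,P,st=None):
    f,T=cam(c,st); q=T[:3,:3].T@(np.array(P)-T[:3,3]); p=q[:2]/q[2]
    return p*(1+c["k1"]*(p@p))*f+[c["cx"],c["cy"]]
def save(name,fn):
    import pickle
    st=read_state(); c=capture(name); cv2.imwrite("pics/"+fn+".png",c["image"][:,:,::-1]); pickle.dump((c,st),open(fn+".pkl","wb")); return c,st
def load(fn):
    import pickle; return pickle.load(open(fn+".pkl","rb"))
E
python3 - <<'E'
from h import *
ims=[]
for n in ("scene","side"):
    c,s=save(n,n); print(n,{k:v for k,v in c.items() if k!="image"})
print(s)
E
```

```text
scene {'vertical_fov': 45.34664976244352, 'cx': 324.75381283575075, 'cy': 200.67067624409322, 'k1': -0.08342979273380761, 'world_from_camera': array([[-0.05403353,  0.70128265, -0.71083262,  1.61999248],
       [ 0.99836684,  0.05116474, -0.02541293,  0.16515836],
       [ 0.01854792, -0.71104487, -0.70290196,  1.17465274],
       [ 0.        ,  0.        ,  0.        ,  1.        ]])}
side {'vertical_fov': 47.85667955643383, 'cx': 315.92887146633217, 'cy': 194.81886237944832, 'k1': 0.042035068145345036, 'world_from_camera': array([[-0.94466326, -0.16402172,  0.2840919 ,  0.06441199],
       [-0.32803824,  0.46837031, -0.82037806,  1.49328229],
       [ 0.00149961, -0.86817402, -0.49625762,  0.91614933],
       [ 0.        ,  0.        ,  0.        ,  1.        ]])}
{'time_s': 0.05, 'joint_positions': array([-7.46844066e+01,  3.02786940e+01,  8.21564108e+01, -2.24740055e-03,
        6.76903282e+01, -1.02278753e+01]), 'qvel': array([ 0.05023131, -0.07640813, -0.12662947, -0.07078765, -0.02539782,
       -0.04495446]), 'tau': array([-2.78712827e-05, -4.41369903e+01, -1.77341616e+01,  6.36467594e-02,
        5.34337386e-02, -3.74499552e-05]), 'position': array([ 0.26932447, -0.56323257,  0.24657437]), 'tcp_rot': array([[ 9.02252079e-01,  4.31208546e-01, -6.13249306e-04],
       [ 4.31208838e-01, -9.02249699e-01,  2.10188175e-03],
       [ 3.53045373e-04, -2.16086570e-03, -9.99997603e-01]]), 'force': array([ 0.20981165, -0.59200539, -0.46467661]), 'moment': array([ 0.04123063,  0.05927552, -0.00845599]), 'grasp_force': 0.0, 'opening': 1.0003053106426094}
```

View pics/scene.png

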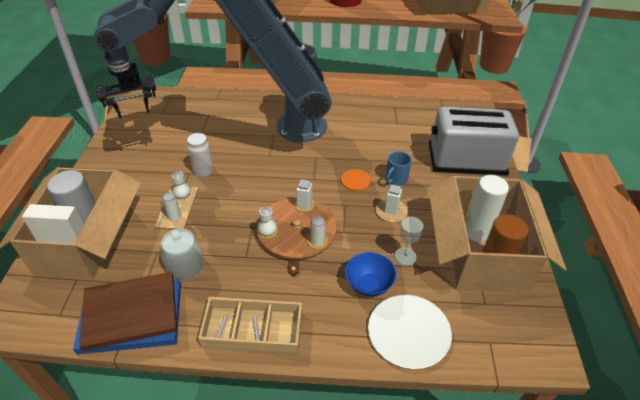

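View pics/side.png

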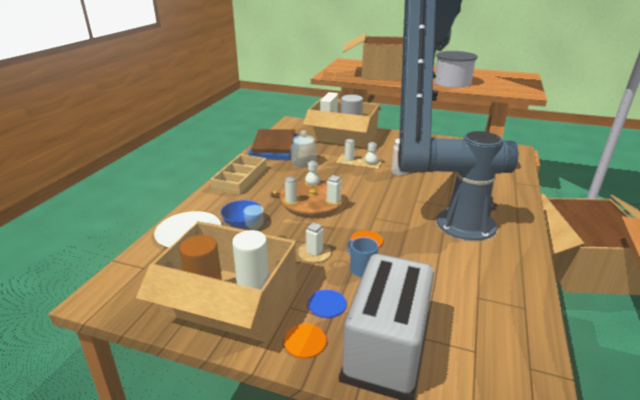

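The natural-wood coaster at (392,208) in the scene view holds a square shaker. The candidates on the turntable are square (304,196), pear (267,222) and round (317,232). The tongue bead is at (293,268), and the orange disc at (355,180) is a decoy. I'll check this in one enlarged crop.

Run:
```python
from h import *
c,s=load("scene")
cv2.imwrite("pics/crop.png",cv2.resize(c["image"][165:290,240:420,::-1],None,fx=4.4,fy=4.4,interpolation=cv2.INTER_CUBIC))
```

```text
(no output)
```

View pics/crop.png

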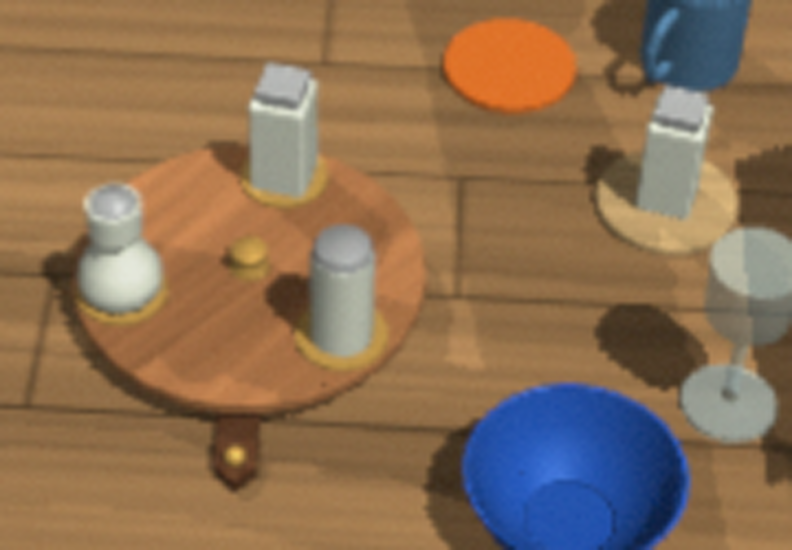

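Run:
```python
from h import *
c,s=load("scene")
def P(u,v,z): return ray(c,(u/4.4+240-.4,v/4.4+165-.4),z)
from scipy.optimize import least_squares
e=[P(*p,.034)[:2] for p in [(215,147),(130,183),(425,265),(400,205),(78,235),(350,167),(250,409),(330,398),(395,345),(120,355)]]
r=least_squares(lambda q:[np.hypot(*(a-q[:2]))-q[2] for a in e],[.6,.1,.13]); print("disc",r.x,r.fun)
A=r.x[:2]
for n,p in dict(fin=(249,240,.058),bead=(235,455,.015),tip=(236,487,.012),sq=(285,84,.134),rnd=(344,241,.133),pear=(114,199,.134),sqfoot=(284,180,.034),rfoot=(341,330,.034)).items():
    q=P(*p); d=q[:2]-A; print(n,q,np.hypot(*d),np.degrees(np.arctan2(d[1],d[0])))
for n,p in dict(lsq=(685,105,.108),bowl=(575,470,.05),gob=(752,250,.15),mugtop=(700,10,.095)).items(): print(n,P(*p))
for n,uv,z in [("jar",(178,240),.158),("canister",(199,142),.15),("jarbase",(182,262),0.01),("lpear",(180,175),.108),("lround",(171,196),.108),("goblet foot",(405,257),0),("bowl",(371,270),.06)]: print(n,ray(c,uv,z))
```

```text
disc [0.58685082 0.03957117 0.12904025] [ 0.00136905 -0.00076528 -0.0012718  -0.00072086  0.00399875 -0.00080911
  0.00183844  0.00526643 -0.00184688 -0.00705875]
fin [0.58108485 0.03840744 0.058     ] 0.005882236054075442 -168.58950132136096
bead [0.74284449 0.0432801  0.015     ] 0.15603775236356118 1.3620176495344325
tip [0.76753595 0.04634935 0.012     ] 0.18081222496955934 2.1483746523000447
sq [0.49506414 0.05818641 0.134     ] 0.09365533814638176 168.53535032852366
rnd [0.64718036 0.11106963 0.133     ] 0.09355043245956138 49.842726996634816
pear [ 0.62003736 -0.04931415  0.134     ] 0.09487858631209196 -69.52620031780812
sqfoot [0.49453531 0.05624268 0.034     ] 0.09380881220684968 169.76313349315419
rfoot [0.64142011 0.10937289 0.034     ] 0.08860071828091193 51.98256572891687
lsq [0.46775301 0.3538322  0.108     ]
bowl [0.76643626 0.27303571 0.05      ]
gob [0.6520277  0.38420209 0.15      ]
mugtop [0.34239985 0.37375409 0.095     ]
jar [ 0.77756335 -0.27174309  0.158     ]
canister [ 0.32588934 -0.32375243  0.15      ]
jarbase [ 0.74121958 -0.2992884   0.01      ]
lpear [ 0.4544155  -0.36406186  0.108     ]
lround [ 0.55590061 -0.36578786  0.108     ]
goblet foot [0.66509689 0.38782523 0.        ]
bowl [0.76876457 0.27422484 0.06      ]
```

>>> step_arm(
  steps=[
    [0.1,-0.1,0,0,0,-0.1,-1],
    [0.2,-0.2,0,0,0,-0.22,-1],
    [0.3,-0.3,0,0,0,-0.35,-1],
    [0.4,-0.4,0,0,0,-0.5,-1],
    [0.5,-0.5,0,0,0,-0.65,-1],
    [0.6,-0.6,0,0,0,-0.8,-1],
    [0.7,-0.7,0,0,0,-0.95,-1],
    [0.78,-0.77,0,0,0,-1,-1],
  ],
)

```text
time_s: 0.77
position: [0.3806, -0.2516, 0.2472]
tcp_rot: [[0.329, 0.944, -0.001], [0.944, -0.329, 0.002], [0.001, -0.002, -1.0]]
force: [1.1, -0.0, 0.7]
opening: 0.998
grasp_force: 0.0
```

```bash
cat >> h.py <<'E'
def delta(tgt,yaw,st):
    """normalised tool-frame shift and z-turn to a tool-down pose"""
    R=np.array(st["tcp_rot"]); y=np.degrees(np.arctan2(R[1,0],R[0,0]))
    d=R.T@(np.array(tgt)-st["position"])/.3
    return np.round(d,3), round(-((yaw-y+180)%360-180)/45,3), y
E
python3 - <<'E'
from h import *
s=read_state(); print(s["position"],delta([.495,.058,.25],168.7,s))
E
```

```text
[ 0.38060811 -0.25158398  0.24723733] (array([ 1.1  ,  0.021, -0.008]), np.float64(-2.176), np.float64(70.79779584928656))
```

>>> step_arm(
  steps=[
    [0.1,0,0,0,0,-0.13,-1],
    [0.2,0,0,0,0,-0.26,-1],
    [0.3,0,0,0,0,-0.4,-1],
    [0.4,0,0,0,0,-0.54,-1],
    [0.5,0,0,0,0,-0.68,-1],
    [0.6,0.01,0,0,0,-0.82,-1],
    [0.7,0.01,0,0,0,-0.96,-1],
    [0.8,0.02,0,0,0,-1,-1],
  ],
)

```text
time_s: 1.43
position: [0.4662, -0.0285, 0.2473]
tcp_rot: [[-0.435, 0.9, -0.001], [0.9, 0.435, 0.0], [0.001, -0.001, -1.0]]
force: [0.8, -1.0, -0.2]
opening: 0.997
grasp_force: 0.0
```

Run:
```python
from h import *
s=read_state(); print(s["position"],delta([.47,.056,.25],168.7,s))
```

```text
[ 0.46620832 -0.02854709  0.24728404] (array([ 0.248,  0.134, -0.009]), np.float64(-1.176), np.float64(115.79526392563481))
```

>>> step_arm(
  steps=[
    [0.04,0.02,-0.05,0,0,-0.13,-1],
    [0.08,0.04,-0.12,0,0,-0.28,-1],
    [0.12,0.06,-0.2,0,0,-0.42,-1],
    [0.16,0.08,-0.3,0,0,-0.56,-1],
    [0.2,0.1,-0.4,0,0,-0.7,-1],
    [0.22,0.12,-0.4,0,0,-0.85,-1],
    [0.25,0.13,-0.4,0,0,-1,-1],
    [0.25,0.13,-0.4,0,0,-1,-1],
  ],
)

```text
time_s: 2.1
position: [0.4691, 0.0555, 0.3679]
tcp_rot: [[-0.944, 0.329, 0.0], [0.329, 0.944, 0.001], [-0.0, 0.001, -1.0]]
force: [0.1, 0.0, -1.1]
opening: 1.001
grasp_force: 0.0
```

Run:
```python
from h import *
c,s=save("wrist","w1"); print(s["position"],c["T_tool_cam"],c["k1"])
for P in [(.587,.0395,.034),(.743,.0433,.015)]: print(proj(c,P,s))
```

```text
[0.46907599 0.05554989 0.36790222] [[ 3.38643309e-04 -9.70320389e-01 -2.41822719e-01  6.58927714e-02]
 [ 9.99999844e-01  4.35888216e-04 -3.48635428e-04  1.33962485e-03]
 [ 4.43695738e-04 -2.41822563e-01  9.70320386e-01 -1.37422292e-01]
 [ 0.00000000e+00  0.00000000e+00  0.00000000e+00  1.00000000e+00]] 0.001670486716862616
[332.09181553 234.54331929]
[358.56387105 300.21879616]
```

View pics/w1.png

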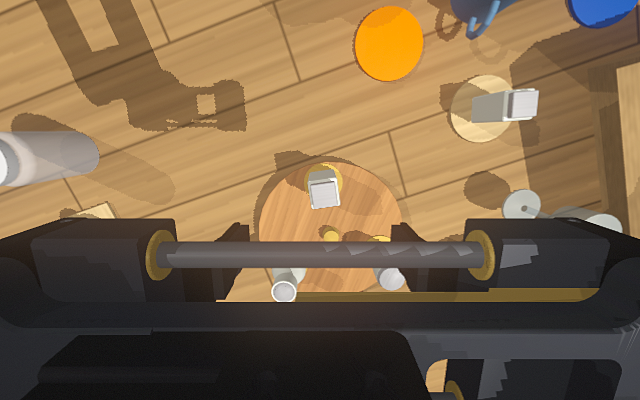

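The wrist view shows the square cap at (324,193), finial (331,236), round (391,278), pear (284,291). The gripper hides the tongue. I'll enlarge the scene crop around the tongue to get the front direction, and measure the square here.

Run:
```python
from h import *
c,s=load("w1")
for n,u,z in [("sq",(324,193.5),.134),("fin",(331,236),.055),("rnd",(391,278),.134),("pear",(284,291.5),.132)]: print(n,ray(c,u,z,s))
i=c["image"][155:255,245:415,::-1]; j=load("scene")[0]["image"][255:285,275:315,::-1]
a=cv2.resize(i,None,fx=4,fy=4,interpolation=cv2.INTER_CUBIC); b=cv2.resize(j,(680,510)[0:2],interpolation=cv2.INTER_CUBIC)
o=np.zeros((600,800,3),np.uint8); o[:300,:510]=cv2.resize(i,(510,300),interpolation=cv2.INTER_CUBIC); o[300:,:400]=cv2.resize(j,(400,300),interpolation=cv2.INTER_CUBIC)
cv2.imwrite("pics/c2.png",o)
```

```text
sq [0.48889346 0.05632385 0.134     ]
fin [0.58089422 0.03861825 0.055     ]
rnd [0.64186329 0.10789897 0.134     ]
pear [ 0.61195834 -0.04941812  0.132     ]
```

View pics/c2.png

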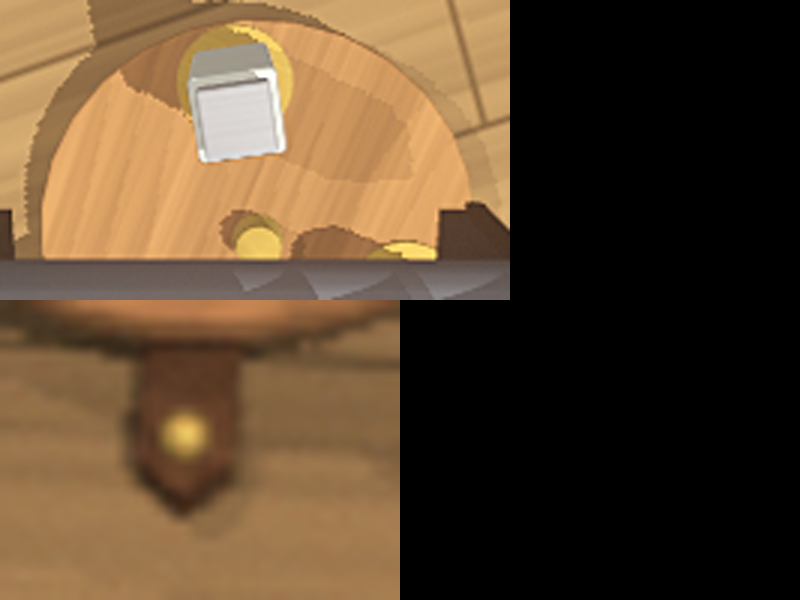

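The top crop shows the square's cap edges; the lower crop shows the bead at about (293.1,298) and the tip at about (292.9,306). The two cameras disagree by about 6 mm in x, so I'll move the wrist camera out over the tongue for a precise front direction.

>>> step_arm(
  steps=[
    [-0.1,0.04,0,0,0,0,-1],
    [-0.22,0.08,0,0,0,0,-1],
    [-0.34,0.12,0,0,0,0,-1],
    [-0.46,0.16,0,0,0,-0.05,-1],
    [-0.58,0.2,0,0,0,-0.1,-1],
    [-0.7,0.24,0,0,0,-0.15,-1],
    [-0.8,0.28,0,0,0,-0.18,-1],
    [-0.8,0.28,0,0,0,-0.18,-1],
  ],
)

```text
time_s: 2.82
position: [0.7287, 0.0518, 0.3632]
tcp_rot: [[-0.98, 0.201, -0.0], [0.201, 0.98, -0.0], [0.0, -0.0, -1.0]]
force: [-0.5, 0.2, -0.5]
opening: 1.0
grasp_force: 0.0
```

Run:
```python
from h import *
c,s=save("wrist","w2"); print(s["position"],s["qvel"])
for P in [(.582,.039,.055),(.743,.0433,.015)]: print(proj(c,P,s))
u,v=proj(c,(.66,.04,.05),s).astype(int)
cv2.imwrite("pics/w2c.png",cv2.resize(c["image"][:270,150:510,::-1],None,fx=2.2,fy=2.2,interpolation=cv2.INTER_CUBIC))
```

```text
[0.72866642 0.05181223 0.36318037] [ 0.08357737 -4.3676151   8.12006045 -0.57453619  2.60253929  1.14651157]
[290.58648021  77.1880015 ]
[315.92313929 177.53497881]
```

View pics/w2c.png

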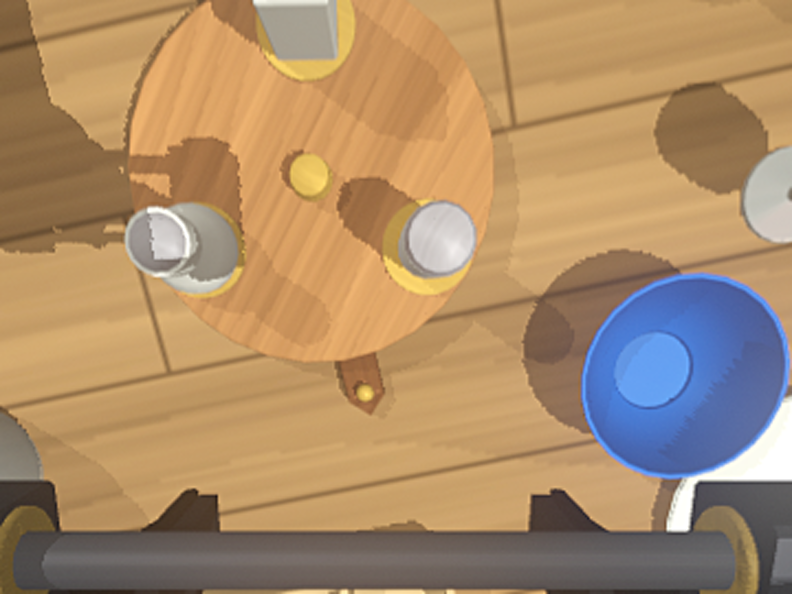

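Clear view: finial (310,176), bead (365,393), tip (371,414), round cap (440,238), all in crop pixels.

Run:
```python
from h import *
from scipy.optimize import least_squares
c,s=load("w2")
def P(u,v,z): return ray(c,((u+.5)/2.2-.5+150,(v+.5)/2.2-.5),z,s)
e=[P(*p,.034)[:2] for p in [(493,130),(488,180),(475,90),(320,361),(260,350),(400,333),(450,290),(130,130),(150,85)]]
r=least_squares(lambda q:[np.hypot(*(a-q[:2]))-q[2] for a in e],[.6,.1,.13]); print("disc",r.x,np.round(r.fun,4))
A=r.x[:2]
for n,p in dict(fin=(310,176,.055),bead=(365,393,.017),tip=(371,414,.012),sideL=(337,365,.012),sideR=(380,355,.012),L2=(349,402,.012),R2=(385,392,.012),rnd=(440,238,.132),pear=(160,241,.132)).items():
    q=P(*p); d=q[:2]-A; print(n,q,np.hypot(*d),np.degrees(np.arctan2(d[1],d[0])))
```

```text
disc [0.58369562 0.03751848 0.12696042] [ 0.0038 -0.0021 -0.0003  0.0017  0.0004 -0.0018 -0.0009  0.0021 -0.0029]
fin [0.58542536 0.03828501 0.055     ] 0.0018919757465873303 23.900197686511717
bead [0.74401128 0.04260524 0.017     ] 0.16039634484116022 1.8173627684109734
tip [0.76265473 0.04361661 0.012     ] 0.17906298696791167 1.9516277199971281
sideL [0.71834646 0.02514764 0.012     ] 0.13521792155727635 -5.24922600171269
sideR [0.71742539 0.06018719 0.012     ] 0.13563746555834388 9.62082825090935
L2 [0.74943686 0.02822564 0.012     ] 0.16600156040763714 -3.2091201693478975
R2 [0.74725225 0.05826082 0.012     ] 0.1648666654509683 7.227695684959191
rnd [0.64607695 0.1084186  0.132     ] 0.09443652287049197 48.65712898976433
pear [ 0.61565363 -0.0486301   0.132     ] 0.09188521130488218 -69.64696512753119
```

Run:
```python
from h import *
s=read_state(); print(s["position"],delta([.4917,.0561,.24],169.2,s))
```

```text
[0.72565273 0.05213237 0.36361711] (array([ 0.765, -0.143,  0.415]), np.float64(-0.017), np.float64(168.42118618888094))
```

>>> step_arm(
  steps=[
    [0.1,-0.02,0.05,0,0,0,-1],
    [0.22,-0.04,0.1,0,0,0,-1],
    [0.34,-0.06,0.16,0,0,0,-1],
    [0.46,-0.08,0.24,0,0,0,-1],
    [0.57,-0.1,0.3,0,0,-0.02,-1],
    [0.67,-0.12,0.36,0,0,-0.02,-1],
    [0.76,-0.14,0.41,0,0,-0.02,-1],
    [0.76,-0.14,0.41,0,0,-0.02,-1],
  ],
)

```text
time_s: 3.53
position: [0.4796, 0.0581, 0.2407]
tcp_rot: [[-0.983, 0.184, -0.019], [0.184, 0.983, 0.002], [0.019, -0.002, -1.0]]
force: [-1.0, -0.3, -0.6]
opening: 1.002
grasp_force: 0.0
```

Run:
```python
from h import *
s=read_state(); print(s["position"],delta([.4917,.0561,.12],169.2,s))
```

```text
[0.47960325 0.05813408 0.24071732] (array([-0.049,  0.001,  0.402]), np.float64(0.005), np.float64(169.4111348996404))
```

>>> step_arm(
  steps=[
    [0,0,0,0,0,0,-1],
    [0,0,0,0,0,0,-1],
    [0,0,0,0,0,0,-1],
  ],
)

```text
time_s: 3.78
position: [0.4937, 0.0568, 0.2456]
tcp_rot: [[-0.983, 0.183, 0.003], [0.183, 0.983, -0.0], [-0.003, 0.0, -1.0]]
force: [-0.1, 0.0, -0.1]
opening: 0.998
grasp_force: 0.0
```

Run:
```python
from h import *
s=read_state(); print(s["position"],delta([.4917,.0561,.12],169.2,s))
```

```text
[0.49365647 0.05675919 0.24564104] (array([ 0.007, -0.003,  0.419]), np.float64(0.006), np.float64(169.47524671497044))
```

>>> step_arm(
  steps=[
    [0,0,0.08,0,0,0,-1],
    [0,0,0.16,0,0,0,-1],
    [0,0,0.24,0,0,0,-1],
    [0,0,0.3,0,0,0,-1],
    [0,0,0.36,0,0,0,-1],
    [0,0,0.4,0,0,0,-1],
    [0,0,0.41,0,0,0,-1],
    [0,0,0.41,0,0,0,-1],
  ],
)

```text
time_s: 4.45
position: [0.4929, 0.057, 0.121]
tcp_rot: [[-0.983, 0.182, -0.0], [0.182, 0.983, -0.0], [0.0, -0.0, -1.0]]
force: [-0.4, 0.0, -0.5]
opening: 1.001
grasp_force: 0.0
```

>>> step_arm(
  steps=[
    [0,0,0,0,0,0,1],
    [0,0,0,0,0,0,1],
    [0,0,0,0,0,0,1],
    [0,0,0,0,0,0,1],
    [0,0,0,0,0,0,1],
    [0,0,0,0,0,0,1],
    [0,0,0,0,0,0,1],
    [0,0,0,0,0,0,1],
  ],
)

```text
time_s: 5.12
position: [0.4917, 0.0571, 0.1216]
tcp_rot: [[-0.983, 0.181, -0.001], [0.181, 0.983, -0.0], [0.001, -0.0, -1.0]]
force: [-1.2, -6.1, 3.2]
opening: 0.486
grasp_force: 30.1
```

Run:
```python
from h import *
s=read_state(); print(s["position"],s["tcp_rot"],s["force"],s["opening"],s["grasp_force"])
A=np.array([.585,.0383]); d=s["position"][:2]-A; print(np.hypot(*d),np.degrees(np.arctan2(d[1],d[0])))
# arc in tool axes from a pose with tool x pointing radially outward, radius .093
for a in np.linspace(0,42,9)[1:]:
    t=np.radians(a) # clockwise from above = + about tool z (down)
    print(a, np.round(.093*(np.cos(t)-1)/.3,3), np.round(.093*np.sin(t)/.3,3), round(a/45,3))
```

```text
[0.49167093 0.05710803 0.12164326] [[-9.83394264e-01  1.81481163e-01 -5.56229470e-04]
 [ 1.81481310e-01  9.83394368e-01 -2.24929717e-04]
 [ 5.06172422e-04 -3.22139846e-04 -9.99999820e-01]] [-1.16871544 -6.08840073  3.24397422] 0.4861675266276445 30.126807373899283
0.09520534631567297 168.60614125326822
5.25 -0.001 0.028 0.117
10.5 -0.005 0.056 0.233
15.75 -0.012 0.084 0.35
21.0 -0.021 0.111 0.467
26.25 -0.032 0.137 0.583
31.5 -0.046 0.162 0.7
36.75 -0.062 0.185 0.817
42.0 -0.08 0.207 0.933
```

>>> step_arm(
  steps=[
    [-0.001,0.021,0,0,0,0.083,1],
    [-0.003,0.041,0,0,0,0.167,1],
    [-0.006,0.062,0,0,0,0.25,1],
    [-0.011,0.082,0,0,0,0.333,1],
    [-0.017,0.102,0,0,0,0.417,1],
    [-0.024,0.121,0,0,0,0.5,1],
    [-0.033,0.14,0,0,0,0.583,1],
    [-0.042,0.158,0,0,0,0.667,1],
  ],
)

```text
time_s: 5.78
position: [0.5144, 0.1007, 0.1217]
tcp_rot: [[-0.759, 0.651, 0.003], [0.651, 0.759, -0.002], [-0.003, 0.0, -1.0]]
force: [2.5, -6.3, -1.9]
opening: 0.479
grasp_force: 29.7
```

```bash
cat > st.py <<'E'
from h import *
s=read_state(); A=np.array([.585,.0383]); d=s["position"][:2]-A; R=s["tcp_rot"]
print(s["position"],"r",np.hypot(*d),"ang",np.degrees(np.arctan2(d[1],d[0])),"yaw",np.degrees(np.arctan2(R[1,0],R[0,0])),s["force"],s["moment"],s["opening"],s["joint_positions"][5])
E
python3 st.py
```

```text
[0.51437906 0.1007112  0.1216848 ] r 0.09424688374100594 ang 138.53138671477473 yaw 139.35294546550477 [ 2.53154875 -6.31015611 -1.85703871] [-0.72546673 -0.53325681 -0.10829653] 0.47948374340391836 -50.34786398451469
```

>>> step_arm(
  steps=[
    [-0.001,0.021,0,0,0,0.083,1],
    [-0.003,0.041,0,0,0,0.167,1],
    [-0.006,0.062,0,0,0,0.25,1],
    [-0.011,0.082,0,0,0,0.333,1],
    [-0.017,0.102,0,0,0,0.417,1],
    [-0.024,0.121,0,0,0,0.5,1],
    [-0.033,0.14,0,0,0,0.583,1],
    [-0.042,0.158,0,0,0,0.667,1],
  ],
)

```text
time_s: 6.45
position: [0.5555, 0.1271, 0.1217]
tcp_rot: [[-0.333, 0.943, 0.004], [0.943, 0.333, -0.004], [-0.005, 0.002, -1.0]]
force: [3.8, -9.3, -2.5]
opening: 0.484
grasp_force: 29.6
```

>>> step_arm(
  steps=[
    [-0.001,0.021,0,0,0,0.083,1],
    [-0.003,0.041,0,0,0,0.167,1],
    [-0.006,0.062,0,0,0,0.25,1],
    [-0.011,0.082,0,0,0,0.333,1],
    [-0.017,0.102,0,0,0,0.417,1],
    [-0.024,0.121,0,0,0,0.5,1],
    [-0.033,0.14,0,0,0,0.583,1],
    [-0.042,0.158,0,0,0,0.667,1],
  ],
)

```text
time_s: 7.12
position: [0.6033, 0.13, 0.1217]
tcp_rot: [[0.183, 0.983, 0.001], [0.983, -0.183, -0.006], [-0.006, 0.002, -1.0]]
force: [-0.0, -10.3, 1.3]
opening: 0.482
grasp_force: 29.8
```

```bash
python3 st.py
```

```text
[0.6032935  0.13002532 0.12169122] r 0.09353174208046866 ang 78.72103886005137 yaw 79.47674708920138 [ -0.03724678 -10.32142701   1.25816083] [-1.71462936 -0.06505245  0.31027646] 0.4823933864912839 12.74588853414369
```

>>> step_arm(
  steps=[
    [-0.002,0.021,0,0,0,0.083,1],
    [-0.005,0.041,0,0,0,0.167,1],
    [-0.009,0.062,0,0,0,0.25,1],
    [-0.014,0.082,0,0,0,0.333,1],
    [-0.02,0.102,0,0,0,0.417,1],
    [-0.027,0.121,0,0,0,0.5,1],
    [-0.036,0.14,0,0,0,0.583,1],
    [-0.045,0.158,0,0,0,0.667,1],
  ],
)

```text
time_s: 7.78
position: [0.6469, 0.1088, 0.1216]
tcp_rot: [[0.65, 0.76, 0.0], [0.76, -0.65, -0.004], [-0.003, 0.003, -1.0]]
force: [0.1, -7.0, 2.0]
opening: 0.485
grasp_force: 29.9
```

>>> step_arm(
  steps=[
    [-0.001,0.021,0,0,0,0.083,1],
    [-0.003,0.041,0,0,0,0.167,1],
    [-0.006,0.062,0,0,0,0.25,1],
    [-0.011,0.082,0,0,0,0.333,1],
    [-0.017,0.102,0,0,0,0.417,1],
    [-0.024,0.121,0,0,0,0.5,1],
    [-0.033,0.14,0,0,0,0.583,1],
    [-0.042,0.158,0,0,0,0.667,1],
  ],
)

```text
time_s: 8.45
position: [0.6747, 0.0683, 0.1216]
tcp_rot: [[0.943, 0.333, 0.0], [0.333, -0.943, -0.004], [-0.001, 0.004, -1.0]]
force: [0.3, -7.2, 2.1]
opening: 0.482
grasp_force: 30.0
```

```bash
python3 st.py
```

```text
[0.67466685 0.06825171 0.12164335] r 0.09453702882841976 ang 18.471035158588155 yaw 19.453814768206502 [ 0.25547427 -7.19904715  2.07869361] [-0.65150147  0.13969495  0.71124528] 0.4821958012250127 67.15652271653023
```

>>> step_arm(
  steps=[
    [-0.001,0.016,0,0,0,0.063,1],
    [-0.002,0.032,0,0,0,0.127,1],
    [-0.004,0.048,0,0,0,0.19,1],
    [-0.007,0.064,0,0,0,0.257,1],
    [-0.01,0.08,0,0,0,0.32,1],
    [-0.014,0.093,0,0,0,0.38,1],
    [-0.014,0.093,0,0,0,0.38,1],
    [-0.014,0.093,0,0,0,0.38,1],
  ],
)

```text
time_s: 9.12
position: [0.68, 0.0404, 0.1217]
tcp_rot: [[0.999, 0.043, 0.001], [0.043, -0.999, -0.004], [0.001, 0.004, -1.0]]
force: [0.6, -7.7, 0.5]
opening: 0.481
grasp_force: 30.0
```

```bash
python3 st.py
python3 - <<'E'
from h import *
c,s=save("scene","s2"); d,_=save("wrist","w3"); e,_=save("side","e3")
o=np.zeros((600,800,3),np.uint8)
o[:350,:504]=cv2.resize(c["image"][165:290,230:410,::-1],(504,350),interpolation=cv2.INTER_CUBIC)
o[350:,:400]=cv2.resize(d["image"][:,:,::-1],(400,250),interpolation=cv2.INTER_AREA)
o[350:,400:]=cv2.resize(e["image"][140:265,230:430,::-1],(400,250),interpolation=cv2.INTER_CUBIC)
cv2.imwrite("pics/f.png",o)
E
```

```text
[0.68004    0.0404195  0.12166166] r 0.09506363121803238 ang 1.277548487432847 yaw 2.4747681728980444 [ 0.64797931 -7.6727392   0.52456128] [-0.50940744  0.02358143  0.61731415] 0.481392444378353 81.79320324951165
```

View pics/f.png

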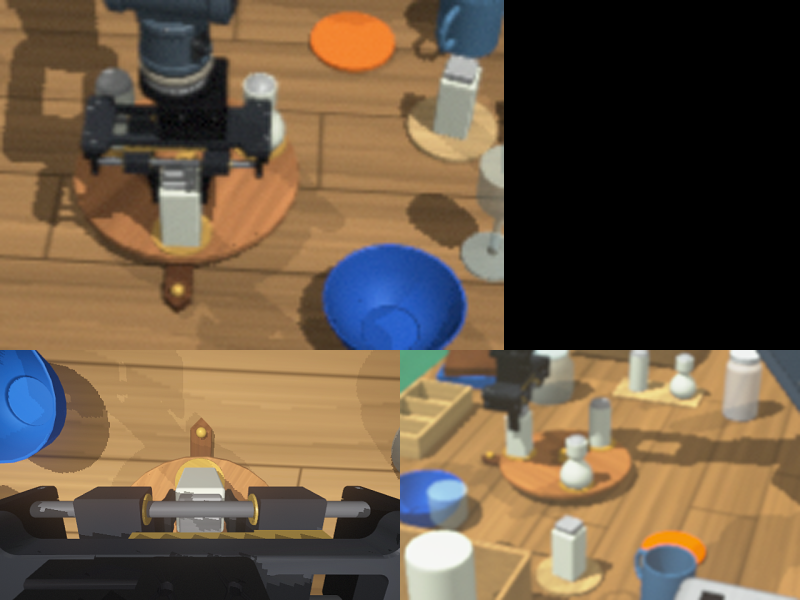

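The square shaker now stands over the tongue in the scene view: shaker foot about (180,243), bead (178,289). I'll take an enlarged wrist crop to check the remaining angle.

Run:
```python
from h import *
d,s=load("w3")
cv2.imwrite("pics/g.png",cv2.resize(d["image"][100:250,230:430,::-1],(800,600),interpolation=cv2.INTER_CUBIC))
```

```text
(no output)
```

View pics/g.png

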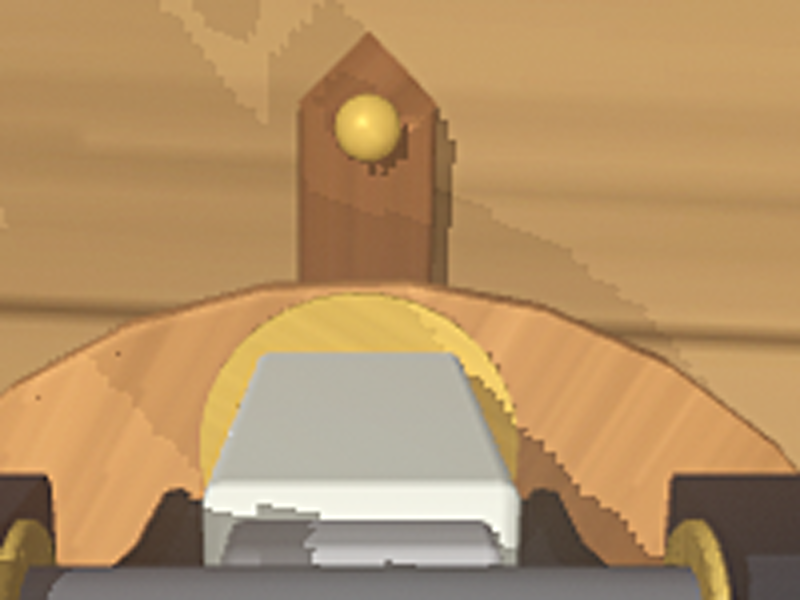

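Run:
```python
from h import *
c,s=load("w3")
def P(u,v,z): return ray(c,((u+.5)/4-.5+230,(v+.5)/4-.5+100),z,s)
pts=dict(tip=(368,33,.012),bead=(368,128,.017),TL=(299,270,.012),TR=(434,270,.012),TL2=(299,108,.012),TR2=(434,106,.012),FL=(265,354,.035),FR=(452,354,.035),UL=(205,485,.122),UR=(518,487,.122))
q={k:P(*v) for k,v in pts.items()}
for k in q: print(k,np.round(q[k],4))
print("face top normal",np.degrees(np.arctan2(*(q["UL"]-q["UR"])[:2]))*1, "mid",(q["UL"]+q["UR"])/2,(q["FL"]+q["FR"])/2)
m=(q["TL"]+q["TR"])/2;n=(q["TL2"]+q["TR2"])/2
print("tongue",m,n,np.degrees(np.arctan2(*(q["tip"]-m)[[1,0]])))
```

```text
tip [0.7637 0.0433 0.012 ]
bead [0.7444 0.0424 0.017 ]
TL [0.7132 0.0562 0.012 ]
TR [0.7145 0.0264 0.012 ]
TL2 [0.7478 0.0573 0.012 ]
TR2 [0.7495 0.0285 0.012 ]
FL [0.6987 0.0616 0.035 ]
FR [0.7004 0.0234 0.035 ]
UL [0.6995 0.0626 0.122 ]
UR [0.7009 0.0223 0.122 ]
face top normal -2.0456700389461404 mid [0.70021744 0.04244243 0.122     ] [0.69953653 0.04253385 0.035     ]
tongue [0.713805   0.04131458 0.012     ] [0.74866881 0.04289961 0.012     ] 2.24044162317813
```

It is within about 0.5° of the front: the face centre is 1 mm off the tongue line and the face normal is parallel to the tongue. I'll make a tiny correction and hold.

>>> step_arm(
  steps=[
    [0,0.001,0,0,0,0.005,1],
    [0,0.003,0,0,0,0.01,1],
    [0,0.003,0,0,0,0.01,1],
    [0,0.003,0,0,0,0.01,1],
    [0,0.003,0,0,0,0.01,1],
    [0,0.003,0,0,0,0.01,1],
    [0,0.003,0,0,0,0.01,1],
    [0,0.003,0,0,0,0.01,1],
  ],
)

```text
time_s: 9.93
position: [0.6801, 0.0397, 0.1217]
tcp_rot: [[0.999, 0.036, 0.001], [0.036, -0.999, -0.004], [0.001, 0.004, -1.0]]
force: [0.5, -7.4, 0.8]
opening: 0.481
grasp_force: 30.0
```

```bash
python3 st.py; python3 -c "
from h import *
print(read_state()['qvel'].round(2)); print(hand_in())"
```

```text
[0.68006712 0.03973308 0.12165783] r 0.09507791889413784 ang 0.8636351254761239 yaw 2.0580760136039595 [ 0.5372583  -7.43937296  0.77572755] [-0.44529658  0.05513927  0.65789999] 0.4813180046559885 82.15715271438901
[ 0.03 -0.04 -0.    0.   -0.11 -0.05]
the job is handed in; nothing more can be done
None
```

The mounted square shaker, matching the one on the coaster, now stands at the front over the tongue, to within about half a degree by my measurement. It is still firmly gripped, nothing else on the table was moved, and the job is handed in at about 10 s.

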